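# Put the whole tubing clamps away by length

## Robot

A 7-joint arm with a two-finger parallel gripper is mounted at the origin on the work surface. World frame = base frame: x ahead of the robot, y to its left, z up, the work surface at z = 0. Lengths are in m, angles in rad, forces in N, time in s.
With the tool pointing down it reaches from about 0.35 to 0.9 m from the base axis. Payload 8.1 kg.
Tool frame: the origin (TCP) lies midway between the tips of the shut fingers; the grasp point (between the pads) lies 19 mm behind it; z points along the fingers, y is the direction in which the jaws open and shut (so a half turn about z gives the same grasp; the last joint's range is limited). The gripper opens to 92 mm and grips with 3 to 60 N. Pads are 19 mm wide; open, the fingers measure 130 mm over their backs; the gripper's body (75 mm by 190 mm) begins 47 mm behind the grasp point.
Start: joints at [1.201, 0.434, 0.025, 1.573, -0.012, 1.134, -0.075], TCP at [0.165, -0.603, 0.227] pointing down, gripper open.
Joint ranges: [-2.62, 2.62], [-0.44, 2.09], [-1.27, 1.32], [0.08, 2.57], [-1.32, 4.46], [0.12, 2], [-2.74, 2.74]. Speed limits (rad/s): [2.22, 2.22, 3.01, 3.01, 3.14, 3.14, 3.14].

## Interface

Orientations are given as a rotation vector (axis times angle).
In Python, from cell import observe, get_image, ticket gives the robot as it stands.
- The arm moves only by the shell command python3 -m jog 'ROWS' [OPENING] [FORCE]. ROWS is JSON, a list of rows, each a list of 4 numbers: the shift along the tool's x, y, z in m, then the turn about the tool's z in rad. In form: [[x, y, z, twist], ...]. A call has 1 to 8 rows; each row shifts and turns the pose as measured when the row begins, along the tool's axes as they then stand; what a row does not reach is not made up. A row lasts 1/10 s, in which the tool goes at most 50 mm and 8.59 degrees, less where a joint would pass 70% of its speed; a pose out of reach is approached as far as the arm can. A call is refused whole if a number of a shift passes 0.05 or a number of a turn 0.15, either way. A call with a gripper value outside its range is refused whole. OPENING is the gripper's target within -1 to 1 (shut at 1, half-way at 0, fully open at -1), set as the call begins (- or left out, the last holds). The fingers move at their own pace and stop on an object; FORCE is the grip in N (left out, the last holds). Time passes only in rows, so rows that do not move let the fingers close. It gives the time, the measured TCP pose, the force and the opening at its end, in the units of the state.
- observe(): the state, without advancing time (a new reading comes with each control period).
- get_image(name): name is "scene" or "top" or "wrist"; returns a dict with "img" (400x640x3 uint8, red, green, blue), "intrinsics" (3x3 intrinsics, pixels), "rvec" (rotation vector, rad) and "tvec" (3), from world to camera coordinates, as OpenCV has them. Camera axes: x right, y down, z forward; pixel columns grow to the right and rows downward; lengths in m; the calibration is good to about 2 mm. A picture is of the moment at which its call begins. There is no depth.
- ticket.sign_off(): hands the job in, once; it reports no verdict.
The state is a dict: "clock": time; "joints": joint angles; "dq": joint speeds; "joint_efforts": joint torques, N m; "position": TCP position; "ee_rot": TCP orientation; "force": force on the tool from outside, world axes, zero at the start; "ft_torque": the same for the moment, N m; "width": opening from 0.0 (shut) to 1.0 (fully open).
Only numpy, scipy, OpenCV 4.12 (cv2) and the standard library are available. Lean on these libraries where they do the work, as an engineer would, in place of code of your own. Each camera call takes 0.05 s, during which the arm holds its last target. There are 200 camera calls.

## Task

Put the three whole purple tubing clamps into the divided tray, each lying flat in the grey compartment made for its length: the longest clamp in the longest compartment, the middle one in the middle-length one, the shortest in the shortest. Set each one down rather than dropping it, and leave the two broken clamps with a snapped-off jaw, the orange cap remover and the forceps where they lie.

Things in the scene. Friction and masses are not known exactly. Their poses are not given: they have to be found in the camera images.
- clamp_long: the longest whole purple tubing clamp, loose, about 25 g, lying on its side on the grey mat: two parallel jaws (8 mm each, 10 mm gap between) closed into a loop by a round hinge end and a straight latch end; 108 mm long, 26 mm wide, 20 mm high. Origin at its centre, half way up (10 mm above what it lies on). x along its length (hinge at -x, latch at +x), y across the jaws, z up.
- clamp_middle: the middle-length whole purple tubing clamp, loose, about 25 g, lying on its side on the grey mat: two parallel jaws (8 mm each, 10 mm gap between) closed into a loop by a round hinge end and a straight latch end; 80 mm long, 26 mm wide, 20 mm high. Origin at its centre, half way up (10 mm above what it lies on). x along its length (hinge at -x, latch at +x), y across the jaws, z up.
- clamp_short: the shortest whole purple tubing clamp, loose, about 25 g, lying on its side on the grey mat: two parallel jaws (8 mm each, 10 mm gap between) closed into a loop by a round hinge end and a straight latch end; 56 mm long, 26 mm wide, 20 mm high. Origin at its centre, half way up (10 mm above what it lies on). x along its length (hinge at -x, latch at +x), y across the jaws, z up.
- broken_long: a broken purple clamp, 108 mm long, a look-alike that does not belong in the tray: its second jaw (at +y) has snapped off, so that it is an open hook with one jaw, not a loop. 108 x 26 x 20 mm, origin and axes as for the whole clamps.
- broken_middle: a broken purple clamp, 80 mm long, a look-alike that does not belong in the tray: its second jaw (at +y) has snapped off, so that it is an open hook with one jaw, not a loop. 80 x 26 x 20 mm, origin and axes as for the whole clamps.
- slot_long: the longest of three open grey compartments side by side (84 mm apart) in the white tray; fixed. Inside 128 mm long (its x) and 74 mm wide (its y), walls 3 mm thick; origin at the centre of its underside, z up; inner floor 3 mm and top of the walls 14 mm above the origin; the tray's rim is lower.
- slot_middle: the middle-length of three open grey compartments side by side (84 mm apart) in the white tray; fixed. Inside 100 mm long (its x) and 74 mm wide (its y), walls 3 mm thick; origin at the centre of its underside, z up; inner floor 3 mm and top of the walls 14 mm above the origin; the tray's rim is lower.
- slot_short: the shortest of three open grey compartments side by side (84 mm apart) in the white tray; fixed. Inside 76 mm long (its x) and 74 mm wide (its y), walls 3 mm thick; origin at the centre of its underside, z up; inner floor 3 mm and top of the walls 14 mm above the origin; the tray's rim is lower.
- cap_remover: chunky orange plastic cap remover, a 44 mm ring with a stub handle, 71 mm long and 24 mm high, loose on the mat among the clamps; bystander. Origin at the middle of its underside, x along it, ring at +x.
- forceps: stainless mosquito forceps, 124 mm long, 60 mm over the finger rings, 6 mm high, loose, lying on the counter beyond the mat; bystander. Origin near its middle at its underside, x along it, tips at +x.

How it is judged:
By the outcome, as a careful person would: the job done as asked, in the order asked, and still so for the second after the job is handed in, with the robot touching nothing.
It also fails if it takes over 96 s, if anything falls off the work surface, if the arm or the gripper's body presses on something with over 40 N, if the wrist force passes 120 N, or if a joint passes its speed limit or range.

## Working session

There is one attempt and no reset: what is moved stays moved. The work goes in short steps, Python scripts to look and compute and a shell command to move; the robot and the scene stay as the last step left them, time stands still between calls to the robot, and variables do not carry over. Pictures are saved under pics/ and viewed, about 12 in all and at most 16, crops included, and the job is handed in when it is done.

```bash
ls; mkdir -p pics
python3 - <<'E'
from cell import observe,get_image
import cv2
print(observe())
for n in("scene","top"):
    d=get_image(n);cv2.imwrite(f"pics/{n}0.png",d["img"][:,:,::-1]);print(n,d["intrinsics"],d["rvec"],d["tvec"])
E
```

```text
pics
{'clock': 0.0, 'joints': array([ 1.20140242,  0.43520605,  0.02494666,  1.57414037, -0.01154213,
        1.13403481, -0.07512903]), 'dq': array([-2.18893740e-04,  5.67184988e-05, -2.29142792e-04, -7.54627947e-04,
       -1.87175869e-05, -2.27756834e-05,  9.79982966e-04]), 'joint_efforts': array([ 3.87509954e-04, -6.67846513e+01,  9.85275395e-01, -3.14450061e+01,
       -6.06116513e-02,  4.30081389e-02,  1.61400271e-04]), 'position': array([ 0.16456807, -0.60237573,  0.2259385 ]), 'ee_rot': array([-3.11211246e+00, -4.17545832e-01,  6.35539189e-04]), 'force': array([-0.30741207, -0.4575804 , -1.15862242]), 'ft_torque': array([-0.02364764, -0.05063877, -0.01261131]), 'width': 0.9985148645732027}
scene [[428.23986191   0.         316.31413668]
 [  0.         428.23986191 198.397161  ]
 [  0.           0.           1.        ]] [ 1.50430063  2.05933694 -0.81585111] [ 0.15377031 -0.39525755  1.40359031]
top [[374.33974432   0.         319.98477471]
 [  0.         374.33974432 202.50633028]
 [  0.           0.           1.        ]] [ 2.09427959 -2.14452853  0.19518895] [0.0472099  0.61661015 0.76296605]
```

View pics/top0.png

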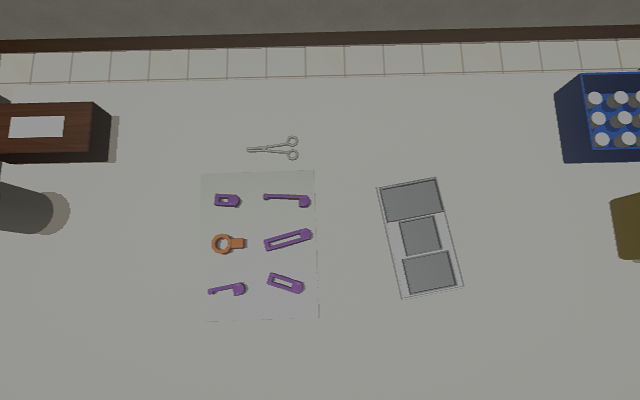

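View pics/scene0.png

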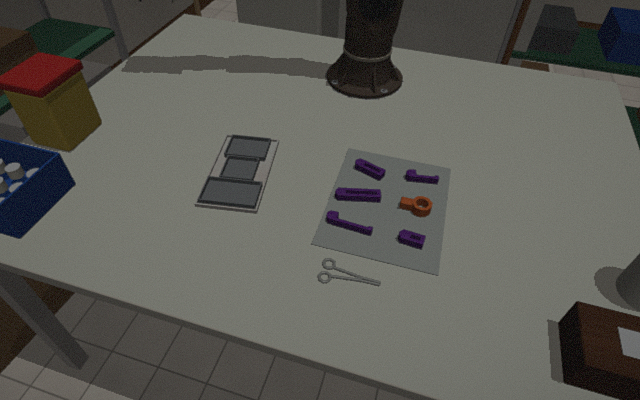

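The top view shows the whole clamps: long at about (288,239), middle (285,283), short (227,200). The grey compartments are long (410,200), short (420,236) and middle (430,272).

```bash
cat > h.py <<'E'
import cv2,numpy as np
from cell import observe,get_image
from scipy.spatial.transform import Rotation as R
def cast(d,px,z):
    M=R.from_rotvec(d["rvec"]).as_matrix();c=-M.T@d["tvec"]
    px=np.atleast_2d(px).astype(float);r=np.c_[px,np.ones(len(px))]@np.linalg.inv(d["intrinsics"]).T@M
    return (c+r*((z-c[2])/r[:,2])[:,None])[:,:2]
def purple(d):
    h=cv2.cvtColor(d["img"],cv2.COLOR_RGB2HSV)
    return cv2.inRange(h,(125,80,30),(160,255,255))
def grey(d):
    h=cv2.cvtColor(d["img"],cv2.COLOR_RGB2HSV)
    return cv2.inRange(h,(0,0,60),(179,40,140))
def rects(d,m,z,amin=60,amax=1e9):
    for c in cv2.findContours(m,cv2.RETR_EXTERNAL,cv2.CHAIN_APPROX_NONE)[0]:
        a=cv2.contourArea(c)
        if not amin<a<amax: continue
        w=cast(d,c[:,0],z).astype(np.float32)*1000
        (cx,cy),(l,s),an=cv2.minAreaRect(w)
        if l<s:l,s,an=s,l,an+90
        an=(an+90)%180-90
        print(c[:,0].mean(0).round(),"c",round(cx,1),round(cy,1),"size",round(l,1),round(s,1),"deg",round(an,1))
def tcp():
    o=observe();M=R.from_rotvec(o["ee_rot"]).as_matrix()
    return o,M
E
python3 - <<'E'
from h import *
for n in("top","scene"):
    d=get_image(n);M=R.from_rotvec(d["rvec"]).as_matrix();print(n,"cam",(-M.T@d["tvec"]).round(3))
    rects(d,purple(d),.02); 
    print("grey");rects(d,grey(d),.006,300,6000)
d=get_image("wrist");cv2.imwrite("pics/w0.png",d["img"][:,:,::-1])
M=R.from_rotvec(d["rvec"]).as_matrix();o,T=tcp();print("wrist cam in tool",T.T@((-M.T@d["tvec"])-o["position"]),"\n",T.round(3),"\ncamaxes in tool\n",(T.T@M.T).round(3))
E
```

```text
top cam [0.463 0.03  0.866]
[227. 289.] c 431.6 243.9 size 76.0 24.7 deg -80.2
[284. 283.] c 445.7 114.0 size 78.0 24.6 deg 70.8
[286. 239.] c 543.6 108.4 size 105.5 24.6 deg -75.4
[287. 197.] c 634.4 110.2 size 104.6 24.0 deg 86.2
[225. 200.] c 637.7 248.6 size 53.9 25.0 deg 85.0
grey
[ 28. 208.] c 623.5 712.8 size 189.9 111.5 deg 77.2
[421. 246.] c 545.2 -191.9 size 261.2 148.0 deg 9.6
[277. 148.] c 773.7 140.9 size 127.7 61.8 deg 77.9
[107. 139.] c 814.5 553.7 size 154.8 78.6 deg -4.6
scene cam [1.253 0.213 0.73 ]
[411. 238.] c 641.3 248.4 size 54.5 38.2 deg 86.3
[348. 224.] c 644.2 110.6 size 108.5 37.3 deg 77.3
[358. 194.] c 548.6 109.9 size 105.9 40.5 deg -75.4
[420. 177.] c 438.7 245.7 size 77.7 40.2 deg -81.1
[369. 169.] c 452.4 114.3 size 82.9 41.4 deg 71.0
grey
[630. 342.] c 746.9 664.1 size 56.6 36.7 deg -1.3
[100.  60.] c 180.2 -866.0 size 283.6 115.9 deg -0.1
[569.  13.] c -770.6 664.4 size 867.1 296.2 deg -40.3
[147.  15.] c -100.0 -898.4 size 445.7 332.3 deg 20.2
[77. 11.] c -98.6 -1182.0 size 370.9 206.7 deg 44.6
wrist cam in tool [ 0.08138057  0.00130604 -0.15916259] 
 [[ 0.965  0.264 -0.   ]
 [ 0.264 -0.965  0.001]
 [-0.    -0.001 -1.   ]] 
camaxes in tool
 [[-0.001 -0.953 -0.303]
 [ 1.    -0.    -0.002]
 [ 0.002 -0.303  0.953]]
```

View pics/w0.png

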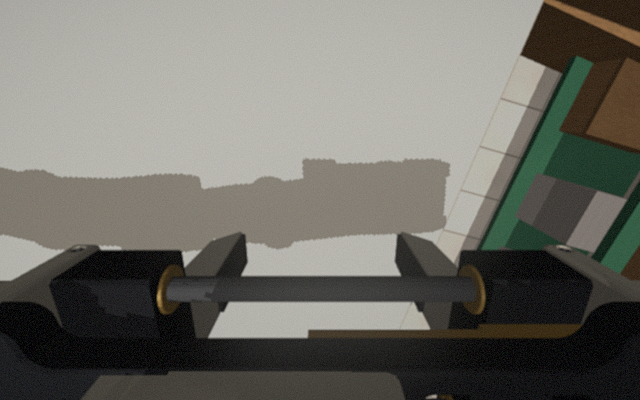

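The wrist camera sees only the counter and fingers. Clamp poses agree between the two views. Next I'll measure the compartments.

Run:
```python
from h import *
d=get_image("top");g=cv2.cvtColor(d["img"],cv2.COLOR_RGB2GRAY)
print(g[200,380:445:3],g[236,400:440:3],g[272,400:460:3])
for t in (105,115,125,135):
    m=cv2.inRange(g,60,t);m[:,:370]=0;m[:,480:]=0
    m=cv2.morphologyEx(m,cv2.MORPH_OPEN,np.ones((5,5),np.uint8));print(t);rects(d,m,.008,300,9000)
o,T=tcp();print(o["clock"])
```

```text
[150 102 114 114 114 114 113 113 113 113 112 112 112 112 112 112 111 111
 110 111  72 154] [155 104 115 114 114 113 113 113 112 113 112 112  98 119] [152 155 105 117 117 116 116 116 114 114 114 114 113 113 112 113 113  96
 132 153]
105
[424.  14.] c 1112.3 -248.5 size 283.9 87.1 deg 88.3
115
[437. 269.] c 468.5 -225.4 size 74.0 72.9 deg 9.8
[422. 235.] c 546.1 -197.5 size 79.7 77.7 deg 10.0
[414. 199.] c 628.8 -182.9 size 131.6 81.8 deg -80.0
[424.  14.] c 1112.3 -248.5 size 283.9 87.1 deg 88.3
125
[429. 272.] c 462.8 -208.3 size 110.0 80.4 deg -80.2
[416. 215.] c 587.7 -187.0 size 165.6 138.0 deg 9.3
[424.  14.] c 1112.3 -248.5 size 283.9 87.1 deg 88.3
135
[429. 272.] c 462.6 -207.9 size 111.5 81.2 deg -80.6
[416. 214.] c 589.4 -186.3 size 169.9 139.3 deg 9.1
[424.  14.] c 1112.3 -248.5 size 283.9 87.1 deg 88.3
0.3
```

```bash
cat > rem.py <<'E'
import sys
from h import *
x,y,z,a=map(float,sys.argv[1:5]);o,M=tcp()
dl=M.T@(np.array([x,y,z])/1000-o["position"])
cur=np.degrees(np.arctan2(M[1,0],M[0,0]));tw=-((a-cur+90)%180-90)
print("t",o["clock"],"pos",o["position"].round(4),"toolx deg",cur.round(1),"REM tool",dl.round(4),"twist",np.radians(tw).round(3),"j",o["joints"].round(2),"F",o["force"].round(1),"w",o["width"].round(3))
c=M.copy();t=np.radians(tw);print("REM after twist",(R.from_euler('z',-t).as_matrix()@dl).round(4))
E
python3 rem.py 543.6 108.4 150 104.6
```

```text
Traceback (most recent call last):
  File "rem.py", line 6, in <module>
    print("t",o["clock"],"pos",o["position"].round(4),"toolx deg",cur.round(1),"REM tool",dl.round(4),"twist",np.radians(tw).round(3),"j",o["joints"].round(2),"F",o["force"].round(1),"w",o["width"].round(3))
                                                                                                                                                                                           ^^^^^^^^^^^^^^^^
AttributeError: 'float' object has no attribute 'round'
```

```bash
sed -i 's/o\["width"\].round(3)/round(o["width"],3)/' rem.py
python3 rem.py 543.6 108.4 150 104.6
```

```text
t 0.3 pos [ 0.1647 -0.6028  0.2265] toolx deg 15.3 REM tool [ 0.553  -0.5861  0.0767] twist -1.559 j [ 1.2   0.43  0.03  1.57 -0.01  1.13 -0.08] F [-0.4  0.7 -0.7] w 0.998
REM after twist [0.5926 0.5459 0.0767]
```

```bash
python3 -m jog '[[0.034,-0.036,0,0],[0.034,-0.036,0,0],[0.034,-0.036,0,0],[0.034,-0.036,0,0],[0.034,-0.036,0,0],[0.034,-0.036,0,0],[0.034,-0.036,0,0],[0.034,-0.036,0,0]]' -0.1 15; python3 rem.py 543.6 108.4 150 104.6
```

```text
clock: 1.1
position: [0.3505, -0.2536, 0.2248]
ee_rot: [3.112, 0.397, -0.002]
force: [0.9, -0.9, 0.1]
width: 0.552
t 1.1 pos [ 0.3505 -0.2536  0.2248] toolx deg 14.6 REM tool [ 0.2781 -0.3022  0.0729] twist 1.57 j [ 0.68  0.13 -0.2   2.    0.04  1.   -0.86] F [ 0.9 -0.9  0.1] w 0.552
REM after twist [-0.302  -0.2783  0.0729]
```

```bash
python3 -m jog '[[0.034,-0.037,0,0],[0.034,-0.037,0,0],[0.034,-0.037,0,0],[0.034,-0.037,0,0],[0.034,-0.037,0,0],[0.034,-0.037,0,0],[0.034,-0.037,0,0],[0.034,-0.037,0,0]]'; python3 -m jog '[[0,0,0.01,-0.14],[0,0,0.01,-0.14],[0,0,0.01,-0.14],[0,0,0.01,-0.14],[0,0,0.01,-0.14],[0,0,0.01,-0.14],[0,0,0,-0.14],[0,0,0,-0.14]]'; python3 rem.py 543.6 108.4 150 104.6
```

```text
clock: 1.9
position: [0.537, 0.1003, 0.2252]
ee_rot: [3.109, 0.392, 0.007]
force: [-0.0, -0.9, 0.3]
width: 0.551
clock: 2.7
position: [0.5395, 0.112, 0.1627]
ee_rot: [2.373, 2.049, 0.007]
force: [1.0, -0.2, -0.2]
width: 0.549
t 2.7 pos [0.5395 0.112  0.1627] toolx deg 81.6 REM tool [-0.0029  0.0045  0.0128] twist -0.401 j [ 0.19  0.47 -0.68  1.8   0.35  0.99 -0.78] F [ 1.  -0.2 -0.2] w 0.549
REM after twist [-0.0044  0.003   0.0128]
```

```bash
python3 -m jog '[[0,0,0,-0.14],[0,0,0,-0.14],[0,0,0,-0.13],[-0.004,0.003,0.012,0],[0,0,0,0]]'; python3 rem.py 543.6 108.4 150 104.6
python3 - <<'E'
from h import *
d=get_image("wrist");cv2.imwrite("pics/w1.png",d["img"][:,:,::-1]);rects(d,purple(d),.02)
E
```

```text
clock: 3.2
position: [0.5439, 0.1074, 0.1492]
ee_rot: [1.888, 2.503, 0.004]
force: [0.9, 0.8, 0.5]
width: 0.55
t 3.2 pos [0.5439 0.1074 0.1492] toolx deg 106.0 REM tool [ 0.001  -0.0001 -0.0008] twist 0.024 j [ 0.26  0.52 -0.78  1.8   0.43  0.99 -0.41] F [0.9 0.8 0.5] w 0.55
REM after twist [ 0.001  -0.0001 -0.0008]
[408. 206.] c 633.5 116.4 size 90.9 25.4 deg 85.5
[319. 184.] c 541.9 106.4 size 106.8 25.2 deg -75.1
[229. 156.] c 444.3 111.9 size 80.0 25.9 deg 71.1
[457.  71.] c 634.3 246.7 size 55.5 29.2 deg 85.1
[242.  31.] c 432.7 227.6 size 49.9 25.3 deg -80.0
```

View pics/w1.png

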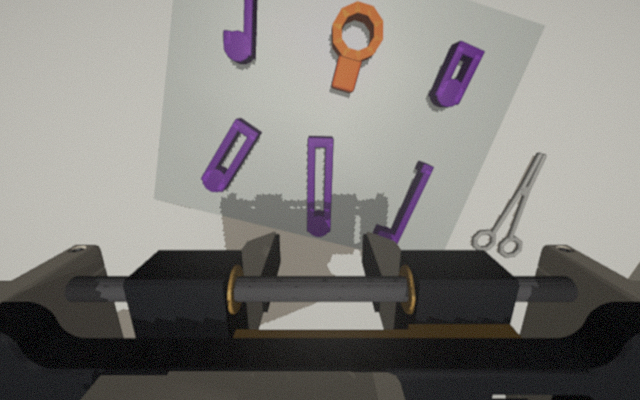

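The wrist view shows the long clamp at (319,184), centred between the fingers and within about 2 mm of the top view. The hinge is toward the gripper. I'm descending.

```bash
python3 -m jog '[[0.001,0,0.035,0.02],[0,0,0.035,0],[0,0,0.03,0],[0,0,0.02,0],[0,0,0.008,0],[0,0,0,0]]'; python3 rem.py 543 107.4 12 104.8
```

```text
clock: 3.85
position: [0.547, 0.1098, 0.019]
ee_rot: [1.932, 2.465, 0.009]
force: [0.1, 0.2, -0.1]
width: 0.551
t 3.85 pos [0.547  0.1098 0.019 ] toolx deg 103.8 REM tool [-0.0014 -0.0045  0.007 ] twist -0.017 j [ 0.16  0.67 -0.65  1.91  0.59  0.75 -0.59] F [ 0.1  0.2 -0.1] w 0.551
REM after twist [-0.0013 -0.0045  0.007 ]
```

```bash
python3 -m jog '[[-0.001,-0.0045,0.003,-0.017],[0,0,0.003,0],[0,0,0,0]]'; python3 rem.py 543 107.4 12 104.8;  python3 -m jog '[[0,0,0,0],[0,0,0,0],[0,0,0,0],[0,0,0,0],[0,0,0,0]]' 1 15
```

```text
clock: 4.15
position: [0.5441, 0.1082, 0.0151]
ee_rot: [1.91, 2.479, 0.013]
force: [-0.5, 0.2, -0.0]
width: 0.551
t 4.15 pos [0.5441 0.1082 0.0151] toolx deg 104.8 REM tool [-0.0005 -0.0013  0.0031] twist -0.0 j [ 0.16  0.68 -0.64  1.92  0.61  0.73 -0.59] F [-0.5  0.2 -0. ] w 0.551
REM after twist [-0.0005 -0.0013  0.0031]
clock: 4.65
position: [0.5454, 0.1083, 0.0169]
ee_rot: [1.91, 2.476, 0.017]
force: [-0.7, 0.1, 0.3]
width: 0.281
```

Only the top 4 mm or so is gripped, so I'll reopen and go lower.

```bash
python3 -m jog '[[0,0,0,0],[0,-0.002,0.004,0],[0,0,0.003,0],[0,0,0.001,0]]' 0 15; python3 rem.py 543 107.4 11 104.8
```

```text
clock: 5.05
position: [0.5434, 0.1078, 0.0083]
ee_rot: [1.91, 2.476, 0.017]
force: [-0.3, -0.2, -0.2]
width: 0.494
t 5.05 pos [0.5434 0.1078 0.0083] toolx deg 104.7 REM tool [-0.0003 -0.0005 -0.0027] twist -0.002 j [ 0.15  0.68 -0.64  1.93  0.62  0.71 -0.6 ] F [-0.3 -0.2 -0.2] w 0.494
REM after twist [-0.0003 -0.0005 -0.0027]
```

```bash
python3 -m jog '[[0,0,0,0],[0,0,0,0],[0,0,0,0],[0,0,0,0]]' 1 15;python3 -m jog '[[0,0,-0.02,0],[0,0,-0.04,0],[0,0,-0.02,0],[0,0,0,0]]'; python3 rem.py 628.5 -181.7 80 100; python3 -c "
from h import *
d=get_image('scene');cv2.imwrite('pics/s1.png',cv2.resize(d['img'][80:280,160:460,::-1],None,fx=2,fy=2))"
```

```text
clock: 5.45
position: [0.5433, 0.1079, 0.0079]
ee_rot: [1.91, 2.477, 0.016]
force: [0.3, -0.3, 0.3]
width: 0.284
clock: 5.85
position: [0.541, 0.1079, 0.0897]
ee_rot: [1.911, 2.479, 0.014]
force: [0.0, 0.0, 0.1]
width: 0.281
t 5.85 pos [0.541  0.1079 0.0897] toolx deg 104.8 REM tool [-0.3023  0.0107  0.0111] twist 0.083 j [ 0.22  0.58 -0.73  1.87  0.5   0.87 -0.5 ] F [0.  0.  0.1] w 0.281
REM after twist [-0.3004  0.0357  0.0111]
```

View pics/s1.png

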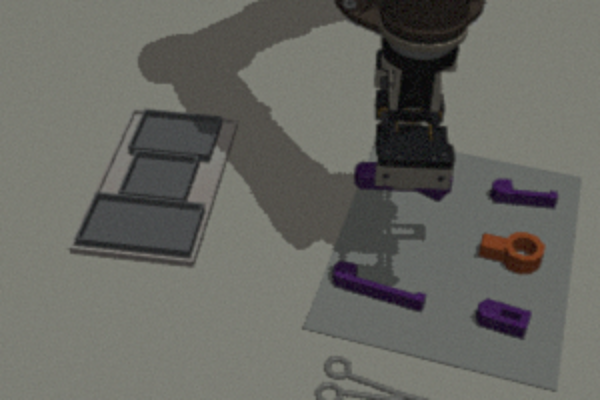

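The long clamp is off the mat and held. I'm carrying it to its slot.

```bash
python3 -m jog '[[0,0,0,0.083],[-0.043,0.005,0,0],[-0.043,0.005,0,0],[-0.043,0.005,0,0],[-0.043,0.005,0,0],[-0.043,0.005,0,0],[-0.043,0.005,0,0],[-0.04,0.005,0,0]]'; python3 rem.py 628.5 -181.7 60 100
```

```text
clock: 6.7
position: [0.6255, -0.1814, 0.0804]
ee_rot: [2.004, 2.417, 0.009]
force: [1.2, -0.6, -0.2]
width: 0.282
t 6.7 pos [ 0.6255 -0.1814  0.0804] toolx deg 100.7 REM tool [-0.0008  0.0028  0.0204] twist 0.011 j [ 0.62  0.72 -0.67  1.62  0.51  0.98 -0.03] F [ 1.2 -0.6 -0.2] w 0.282
REM after twist [-0.0008  0.0028  0.0204]
```

```bash
python3 -m jog '[[0,0.0028,0.02,0.01],[0,0,0.02,0],[0,0,0.01,0],[0,0,0,0]]'; python3 rem.py 628.5 -181.7 16 100; python3 -c "
from h import *
d=get_image('top');cv2.imwrite('pics/t1.png',cv2.resize(d['img'][150:320,330:500,::-1],None,fx=3,fy=3))"
```

```text
clock: 7.1
position: [0.6274, -0.192, 0.0227]
ee_rot: [2.032, 2.394, -0.0]
force: [1.3, 0.4, 3.9]
width: 0.282
t 7.1 pos [ 0.6274 -0.192   0.0227] toolx deg 99.4 REM tool [0.01   0.0028 0.0067] twist -0.011 j [ 0.61  0.79 -0.62  1.64  0.56  0.9  -0.07] F [1.3 0.4 3.9] w 0.282
REM after twist [0.01   0.0029 0.0067]
```

View pics/t1.png

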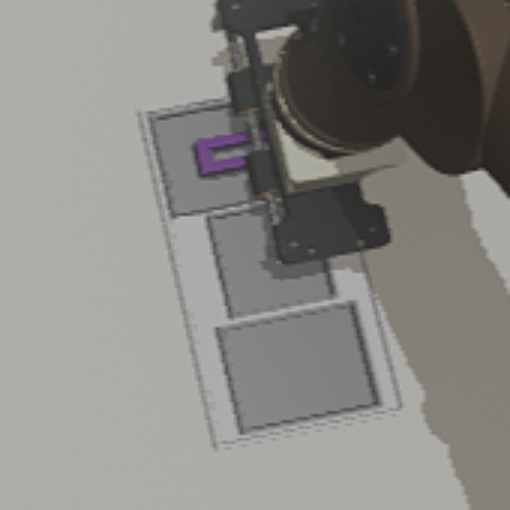

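The top view shows the clamp's latch end at crop (205,155), too far toward −y: it drifted 10 mm while descending and is touching at 3.9 N. I'll lift, re-centre and descend slowly.

```bash
python3 -m jog '[[0,0,-0.012,0],[0.01,0.003,0,-0.01],[0,0,0,0]]'; python3 rem.py 628.5 -181.7 16 100
```

```text
clock: 7.45
position: [0.6296, -0.1787, 0.0384]
ee_rot: [2.016, 2.407, 0.002]
force: [0.0, 0.3, -0.9]
width: 0.282
t 7.45 pos [ 0.6296 -0.1787  0.0384] toolx deg 100.1 REM tool [-0.0028 -0.0017  0.0224] twist 0.002 j [ 0.6   0.77 -0.64  1.64  0.55  0.92 -0.07] F [ 0.   0.3 -0.9] w 0.282
REM after twist [-0.0028 -0.0017  0.0224]
```

```bash
python3 -m jog '[[-0.001,-0.001,0.006,0],[0,0,0.005,0],[0,0,0,0]]'; python3 rem.py 628.5 -181.7 16 100
```

```text
clock: 7.75
position: [0.6295, -0.1791, 0.028]
ee_rot: [2.012, 2.407, 0.003]
force: [-0.7, -0.6, -0.7]
width: 0.281
t 7.75 pos [ 0.6295 -0.1791  0.028 ] toolx deg 100.2 REM tool [-0.0023 -0.0015  0.012 ] twist 0.003 j [ 0.59  0.78 -0.63  1.65  0.56  0.9  -0.08] F [-0.7 -0.6 -0.7] w 0.281
REM after twist [-0.0023 -0.0014  0.012 ]
```

```bash
python3 -m jog '[[-0.001,-0.001,0.004,0],[-0.001,0,0.004,0],[0,0,0,0]]'; python3 rem.py 628.5 -181.7 16 100;python3 -m jog '[[0,0,0.002,0],[0,0,0.002,0]]'; python3 rem.py 628.5 -181.7 16 100
```

```text
clock: 8.05
position: [0.6282, -0.182, 0.0186]
ee_rot: [2.014, 2.407, 0.002]
force: [0.1, 0.6, -1.4]
width: 0.282
t 8.05 pos [ 0.6282 -0.182   0.0186] toolx deg 100.2 REM tool [0.0003 0.0003 0.0026] twist 0.003 j [ 0.59  0.79 -0.62  1.65  0.57  0.89 -0.08] F [ 0.1  0.6 -1.4] w 0.282
REM after twist [0.0003 0.0003 0.0026]
clock: 8.25
position: [0.6283, -0.1823, 0.0143]
ee_rot: [2.014, 2.406, 0.002]
force: [-0.5, 0.8, -0.8]
width: 0.278
t 8.25 pos [ 0.6283 -0.1823  0.0143] toolx deg 100.1 REM tool [ 0.0005  0.0003 -0.0017] twist 0.002 j [ 0.59  0.79 -0.62  1.65  0.57  0.88 -0.09] F [-0.5  0.8 -0.8] w 0.278
REM after twist [ 0.0005  0.0003 -0.0017]
```

```bash
for i in 1 2; do python3 -m jog '[[0,0,0.0015,0]]' ; done; python3 rem.py 628.5 -181.7 16 100
```

```text
clock: 8.35
position: [0.6283, -0.1825, 0.0127]
ee_rot: [2.014, 2.406, 0.002]
force: [-2.7, -0.8, 14.9]
width: 0.279
clock: 8.45
position: [0.6284, -0.1825, 0.0125]
ee_rot: [2.014, 2.406, 0.001]
force: [-8.1, 0.1, 22.9]
width: 0.28
t 8.45 pos [ 0.6284 -0.1825  0.0125] toolx deg 100.1 REM tool [ 0.0007  0.0003 -0.0035] twist 0.002 j [ 0.59  0.8  -0.62  1.66  0.57  0.88 -0.09] F [-8.1  0.1 22.9] w 0.28
REM after twist [ 0.0007  0.0003 -0.0035]
```

Floor contact is at TCP z≈12.7 mm. I'm easing off and releasing with a small opening.

```bash
python3 -m jog '[[0,0,0,0]]'; python3 -m jog '[[0,0,0,0],[0,0,0,0],[0,0,0,0]]' 0.26; python3 -m jog '[[0,0,-0.006,0],[0,0,-0.01,0],[0,0,-0.02,0],[0,0,-0.04,0],[0,0,-0.04,0]]';  python3 rem.py 444.9 113 110 70.9;python3 - <<'E'
from h import *
d=get_image("top");rects(d,purple(d),.02)
d=get_image("scene");cv2.imwrite('pics/s2.png',cv2.resize(d['img'][110:230,160:340,::-1],None,fx=4,fy=4))
E
```

```text
clock: 8.55
position: [0.6285, -0.1824, 0.013]
ee_rot: [2.014, 2.405, 0.001]
force: [-0.4, -0.1, -0.1]
width: 0.282
clock: 8.85
position: [0.6288, -0.1824, 0.0131]
ee_rot: [2.013, 2.405, 0.001]
force: [0.3, 0.2, 0.5]
width: 0.367
clock: 9.35
position: [0.6246, -0.1816, 0.1286]
ee_rot: [-2.012, -2.406, 0.005]
force: [-0.2, -0.2, -0.8]
width: 0.374
t 9.35 pos [ 0.6246 -0.1816  0.1286] toolx deg 100.2 REM tool [ 0.3217 -0.1247  0.0197] twist 0.511 j [ 0.63  0.67 -0.69  1.57  0.47  1.08 -0.  ] F [-0.2 -0.2 -0.8] w 0.374
REM after twist [ 0.2196 -0.2661  0.0197]
[227. 289.] c 431.6 243.9 size 76.0 24.7 deg -80.2
[284. 283.] c 445.7 114.0 size 78.0 24.5 deg 70.8
[287. 197.] c 634.1 111.1 size 102.6 23.9 deg 86.8
[225. 200.] c 637.4 248.6 size 53.9 24.4 deg 85.2
[405. 200.] c 627.0 -166.4 size 73.8 25.1 deg -79.9
```

View pics/s2.png

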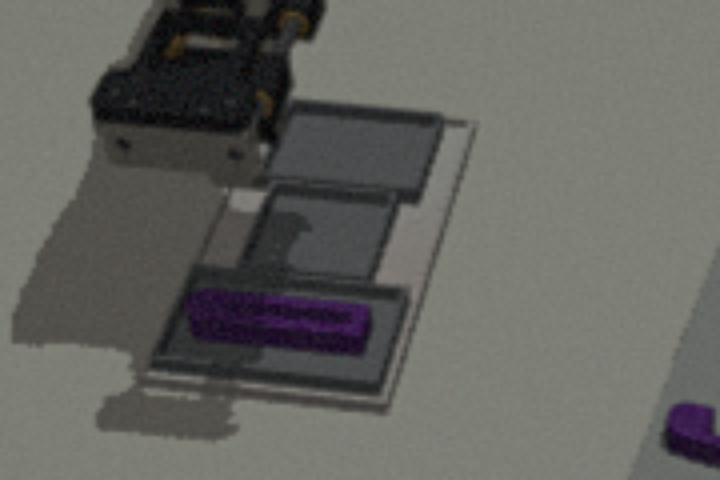

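The long clamp sits in the long compartment at crop (280,320) and looks flat. Next is the middle one.

```bash
python3 -m jog '[[0.041,-0.016,0,0],[0.041,-0.016,0,0],[0.041,-0.016,0,0],[0.041,-0.016,0,0],[0.041,-0.016,0,0],[0.041,-0.016,0,0],[0.041,-0.016,0,0],[0.04,-0.015,0,0]]' -0.1; python3 -m jog '[[0,0,0,0.13],[0,0,0,0.13],[0,0,0,0.13],[0,0,0,0.13],[0,0,0,0]]'; python3 rem.py 445 113 110 70.9
```

```text
clock: 10.25
position: [0.4447, 0.1216, 0.1345]
ee_rot: [2.023, 2.385, 0.008]
force: [-0.6, 1.4, 0.5]
width: 0.551
clock: 10.75
position: [0.4401, 0.1295, 0.1369]
ee_rot: [2.573, 1.78, 0.019]
force: [0.7, -0.2, 0.2]
width: 0.548
t 10.75 pos [0.4401 0.1295 0.1369] toolx deg 69.4 REM tool [-0.0138  0.01    0.0271] twist -0.027 j [ 0.14  0.35 -0.69  2.05  0.32  0.83 -1.09] F [ 0.7 -0.2  0.2] w 0.548
REM after twist [-0.0141  0.0096  0.0271]
```

```bash
python3 -m jog '[[-0.014,0.0096,0.027,-0.027],[0,0,0.03,0],[0,0,0.02,0],[0,0,0.01,0],[0,0,0,0]]'; python3 rem.py 445 113 8 70.9
python3 - <<'E'
from h import *
d=get_image("wrist");rects(d,purple(d),.02)
E
```

```text
clock: 11.25
position: [0.4478, 0.113, 0.0494]
ee_rot: [2.529, 1.839, 0.026]
force: [-0.4, -0.8, 1.7]
width: 0.548
t 11.25 pos [0.4478 0.113  0.0494] toolx deg 72.1 REM tool [-0.0011 -0.0035  0.0414] twist 0.02 j [ 0.09  0.49 -0.6   2.13  0.48  0.63 -1.16] F [-0.4 -0.8  1.7] w 0.548
REM after twist [-0.0011 -0.0035  0.0414]
[316. 224.] c 444.4 111.9 size 77.9 25.0 deg 70.7
[584. 144.] c 627.4 108.5 size 109.1 39.1 deg 86.5
[240.  55.] c 431.7 233.1 size 62.1 26.1 deg -80.2
```

```bash
python3 -m jog '[[-0.001,-0.003,0.012,0.02],[0,0,0.012,0],[0,0,0.008,0],[0,0,0,0]]'; python3 rem.py 445 112.7 8 70.9
```

```text
clock: 11.7
position: [0.4484, 0.1142, 0.0197]
ee_rot: [2.542, 1.816, 0.035]
force: [-0.6, -0.1, -0.8]
width: 0.552
t 11.7 pos [0.4484 0.1142 0.0197] toolx deg 71.1 REM tool [-0.0026 -0.003   0.0116] twist 0.003 j [ 0.04  0.53 -0.54  2.16  0.54  0.56 -1.23] F [-0.6 -0.1 -0.8] w 0.552
REM after twist [-0.0026 -0.003   0.0116]
```

```bash
python3 -m jog '[[-0.002,-0.003,0.005,0],[-0.001,-0.001,0.005,0],[0,0,0.001,0]]'; python3 rem.py 445 112.7 8 70.9
```

```text
clock: 12.0
position: [0.4443, 0.1129, 0.0086]
ee_rot: [2.541, 1.817, 0.037]
force: [-0.3, 0.1, 0.1]
width: 0.552
t 12.0 pos [0.4443 0.1129 0.0086] toolx deg 71.1 REM tool [0.0001 0.0007 0.0006] twist 0.004 j [ 0.02  0.54 -0.52  2.18  0.57  0.52 -1.26] F [-0.3  0.1  0.1] w 0.552
REM after twist [0.0001 0.0007 0.0006]
```

```bash
python3 -m jog '[[0,0,0,0],[0,0,0,0],[0,0,0,0],[0,0,0,0],[0,0,0,0]]' 1 15;python3 -m jog '[[0,0,-0.02,0],[0,0,-0.04,0],[0,0,-0.03,0],[0,0,0,0],[0,0,0,-0.13],[0,0,0,-0.13],[0,0,0,-0.13],[0,0,0,-0.12]]'; python3 rem.py 463 -210 90 100
```

```text
clock: 12.5
position: [0.4446, 0.1129, 0.0089]
ee_rot: [2.54, 1.817, 0.038]
force: [0.3, 0.9, -0.6]
width: 0.284
clock: 13.3
position: [0.4412, 0.1126, 0.1011]
ee_rot: [1.976, 2.411, 0.028]
force: [0.4, -0.2, 0.1]
width: 0.28
t 13.3 pos [0.4412 0.1126 0.1011] toolx deg 101.3 REM tool [-0.3205 -0.0424  0.0122] twist 0.023 j [ 0.25  0.43 -0.8   2.1   0.47  0.76 -0.64] F [ 0.4 -0.2  0.1] w 0.28
REM after twist [-0.3214 -0.0349  0.0122]
```

```bash
python3 -m jog '[[0,0,0,0.023],[-0.046,-0.005,0,0],[-0.046,-0.005,0,0],[-0.046,-0.005,0,0],[-0.046,-0.005,0,0],[-0.046,-0.005,0,0],[-0.046,-0.005,0,0],[-0.042,-0.005,0,0]]';python3 -m jog '[[0,0,0,0]]'; python3 rem.py 463 -210 60 100
```

```text
clock: 14.1
position: [0.4604, -0.2094, 0.0986]
ee_rot: [2.029, 2.371, 0.038]
force: [0.8, -0.3, 0.6]
width: 0.283
clock: 14.2
position: [0.4594, -0.2163, 0.0975]
ee_rot: [2.046, 2.356, 0.034]
force: [0.3, 0.8, -1.0]
width: 0.28
t 14.2 pos [ 0.4594 -0.2163  0.0975] toolx deg 98.1 REM tool [0.0058 0.0033 0.0376] twist -0.034 j [ 0.9   0.5  -0.75  1.98  0.46  0.8   0.04] F [ 0.3  0.8 -1. ] w 0.28
REM after twist [0.0056 0.0035 0.0376]
```

```bash
python3 -m jog '[[0.0056,0.0035,0.015,-0.034],[0,0,0.02,0],[0,0,0.01,0],[0,0,0.01,0],[0,0,0,0]]'; python3 rem.py 463 -210 16 100
```

```text
clock: 14.7
position: [0.4632, -0.2111, 0.0393]
ee_rot: [2.031, 2.369, 0.033]
force: [-0.6, 0.1, -0.4]
width: 0.281
t 14.7 pos [ 0.4632 -0.2111  0.0393] toolx deg 98.8 REM tool [ 0.0012 -0.0007  0.0233] twist -0.021 j [ 0.83  0.58 -0.67  2.03  0.56  0.69 -0.04] F [-0.6  0.1 -0.4] w 0.281
REM after twist [ 0.0012 -0.0007  0.0233]
```

```bash
python3 -m jog '[[0.001,0,0.006,-0.02],[0,0,0.006,0],[0,0,0.005,0],[0,0,0,0]]'; python3 rem.py 463 -210 16 100; python3 -m jog '[[0,0,0.003,0]]'; python3 rem.py 463 -210 16 100
```

```text
clock: 15.1
position: [0.4645, -0.2094, 0.022]
ee_rot: [2.005, 2.39, 0.034]
force: [0.3, 0.9, 0.0]
width: 0.281
t 15.1 pos [ 0.4645 -0.2094  0.022 ] toolx deg 100.0 REM tool [-0.0003 -0.0018  0.006 ] twist 0.0 j [ 0.81  0.61 -0.65  2.04  0.59  0.65 -0.06] F [0.3 0.9 0. ] w 0.281
REM after twist [-0.0003 -0.0018  0.006 ]
clock: 15.2
position: [0.465, -0.2095, 0.0192]
ee_rot: [2.004, 2.389, 0.034]
force: [0.1, -0.3, -0.3]
width: 0.286
t 15.2 pos [ 0.465  -0.2095  0.0192] toolx deg 100.0 REM tool [-0.0001 -0.0021  0.0032] twist -0.0 j [ 0.8   0.61 -0.65  2.04  0.6   0.65 -0.06] F [ 0.1 -0.3 -0.3] w 0.286
REM after twist [-0.0001 -0.0021  0.0032]
```

```bash
for i in 1 2; do python3 -m jog '[[0,-0.001,0.002,0]]';done; python3 -m jog '[[0,0,0.0015,0]]'; python3 rem.py 463 -210 13 100
```

```text
clock: 15.3
position: [0.4642, -0.2098, 0.0171]
ee_rot: [2.005, 2.388, 0.034]
force: [-0.6, -0.6, -0.5]
width: 0.283
clock: 15.4
position: [0.4633, -0.21, 0.015]
ee_rot: [2.004, 2.388, 0.034]
force: [-2.0, -0.1, 0.2]
width: 0.28
clock: 15.5
position: [0.4633, -0.2102, 0.0136]
ee_rot: [2.005, 2.388, 0.034]
force: [-6.1, 0.7, 17.6]
width: 0.29
t 15.5 pos [ 0.4633 -0.2102  0.0136] toolx deg 100.0 REM tool [ 0.0003 -0.0002  0.0006] twist -0.001 j [ 0.8   0.62 -0.64  2.05  0.61  0.63 -0.07] F [-6.1  0.7 17.6] w 0.29
REM after twist [ 0.0003 -0.0002  0.0006]
```

Contact, so I'm releasing and heading for the short clamp.

```bash
python3 -m jog '[[0,0,0,0]]'; python3 -m jog '[[0,0,0,0],[0,0,0,0],[0,0,0,0]]' 0.26; python3 -m jog '[[0,0,-0.006,0],[0,0,-0.01,0],[0,0,-0.02,0],[0,0,-0.04,0],[0,0,-0.04,0],[0,0,0,0]]';  python3 rem.py 636.5 247.7 110 85
```

```text
clock: 15.6
position: [0.4632, -0.2102, 0.0137]
ee_rot: [2.005, 2.388, 0.034]
force: [-0.3, 1.1, 1.2]
width: 0.286
clock: 15.9
position: [0.4633, -0.2103, 0.0137]
ee_rot: [2.005, 2.387, 0.034]
force: [-0.2, -0.6, 0.5]
width: 0.369
clock: 16.5
position: [0.4591, -0.2092, 0.1363]
ee_rot: [2.004, 2.391, 0.035]
force: [-0.3, -0.9, -0.5]
width: 0.369
t 16.5 pos [ 0.4591 -0.2092  0.1363] toolx deg 100.1 REM tool [0.4189 0.2537 0.0332] twist 0.263 j [ 0.94  0.45 -0.8   1.95  0.4   0.88  0.11] F [-0.3 -0.9 -0.5] w 0.369
REM after twist [0.4704 0.136  0.0332]
```

```bash
python3 -m jog '[[0,0,0,0.13],[0,0,0,0.13],[0.043,0.0125,0,0],[0.043,0.0125,0,0],[0.043,0.0125,0,0],[0.043,0.0125,0,0],[0.043,0.0125,0,0],[0.043,0.0125,0,0]]' -0.1;python3 -m jog '[[0.043,0.0125,0,0],[0.043,0.0125,0,0],[0.043,0.0125,0,0],[0.043,0.0125,0,0],[0,0,0,0]]'; python3 rem.py 636.5 247.7 110 85
python3 - <<'E'
from h import *
d=get_image("wrist");rects(d,purple(d),.02)
d=get_image("top");rects(d,purple(d),.024);cv2.imwrite('pics/t2.png',cv2.resize(d['img'][150:320,190:490,::-1],None,fx=2.5,fy=2.5))
E
```

```text
clock: 17.3
position: [0.5606, 0.0389, 0.1449]
ee_rot: [2.323, 2.076, 0.036]
force: [0.6, -0.6, -0.3]
width: 0.547
clock: 17.8
position: [0.6303, 0.2194, 0.1494]
ee_rot: [2.318, 2.087, 0.042]
force: [0.6, 0.6, -0.2]
width: 0.549
t 17.8 pos [0.6303 0.2194 0.1494] toolx deg 84.0 REM tool [0.0286 0.0019 0.0396] twist -0.017 j [ 0.    0.65 -0.68  1.54  0.47  1.08 -0.9 ] F [ 0.6  0.6 -0.2] w 0.549
REM after twist [0.0285 0.0023 0.0396]
[330. 309.] c 629.4 65.7 size 24.5 24.1 deg -1.9
[335. 256.] c 640.8 138.1 size 48.8 10.3 deg 87.1
[128. 187.] c 433.2 241.8 size 78.6 35.7 deg -79.9
[319. 161.] c 635.2 245.9 size 53.9 24.2 deg 84.6
[430. 272.] c 463.2 -208.1 size 78.3 25.2 deg -79.9
[412. 198.] c 629.2 -181.5 size 106.0 24.5 deg -79.9
```

View pics/t2.png

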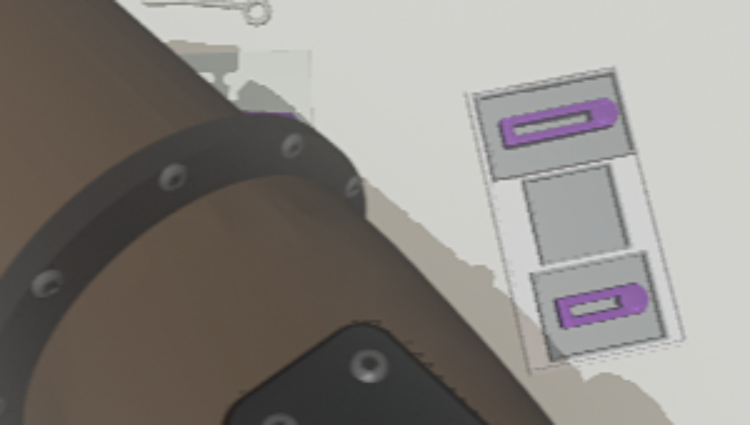

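Top view: the long clamp (560,122) and the middle one (600,305) are centred in their compartments. Continuing to the short one.

```bash
python3 -m jog '[[0.0285,0.002,0.03,-0.017],[0,0,0.03,0],[0,0,0.025,0],[0,0,0.015,0],[0,0,0,0]]'; python3 rem.py 636.5 247.4 8 85
```

```text
clock: 18.4
position: [0.6404, 0.2319, 0.0478]
ee_rot: [2.308, 2.087, 0.033]
force: [0.0, -0.2, 0.0]
width: 0.549
t 18.4 pos [0.6404 0.2319 0.0478] toolx deg 84.2 REM tool [ 0.0152 -0.0069  0.0395] twist -0.013 j [-0.06  0.77 -0.62  1.59  0.56  0.94 -0.97] F [ 0.  -0.2  0. ] w 0.549
REM after twist [ 0.0153 -0.0067  0.0395]
```

```bash
python3 -m jog '[[0.015,-0.006,0.005,-0.013],[0,0,0.01,0],[0,0,0.008,0],[0,0,0,0]]'; python3 rem.py 636.5 247.4 8 85
```

```text
clock: 18.8
position: [0.6381, 0.2478, 0.0263]
ee_rot: [2.294, 2.1, 0.038]
force: [-0.5, -0.2, 0.5]
width: 0.55
t 18.8 pos [0.6381 0.2478 0.0263] toolx deg 84.9 REM tool [-0.0005 -0.0023  0.0182] twist -0.001 j [-0.09  0.8  -0.6   1.6   0.58  0.9  -1.  ] F [-0.5 -0.2  0.5] w 0.55
REM after twist [-0.0004 -0.0023  0.0182]
```

```bash
python3 -m jog '[[0,-0.002,0.007,0],[0,0,0.006,0],[0,0,0.004,0],[0,0,0,0]]'; python3 rem.py 636.5 247.4 8 85
```

```text
clock: 19.2
position: [0.6372, 0.2477, 0.0085]
ee_rot: [2.294, 2.099, 0.039]
force: [0.2, 0.4, -0.3]
width: 0.551
t 19.2 pos [0.6372 0.2477 0.0085] toolx deg 84.9 REM tool [-0.0004 -0.0007  0.0004] twist -0.001 j [-0.1   0.82 -0.59  1.61  0.6   0.87 -1.02] F [ 0.2  0.4 -0.3] w 0.551
REM after twist [-0.0004 -0.0007  0.0004]
```

```bash
python3 -m jog '[[0,0,0,0],[0,0,0,0],[0,0,0,0],[0,0,0,0],[0,0,0,0]]' 1 15;python3 -m jog '[[0,0,-0.02,0],[0,0,-0.04,0],[0,0,-0.04,0],[0,0,0,0],[0,0,0,-0.13],[0,0,0,-0.13],[0,0,0,0]]'; python3 rem.py 546 -195.7 100 100
```

```text
clock: 19.7
position: [0.6377, 0.2477, 0.009]
ee_rot: [2.294, 2.098, 0.04]
force: [0.3, 0.2, -0.6]
width: 0.281
clock: 20.4
position: [0.6331, 0.2483, 0.1123]
ee_rot: [1.99, 2.383, 0.032]
force: [0.1, -0.4, -0.2]
width: 0.276
t 20.4 pos [0.6331 0.2483 0.1123] toolx deg 100.3 REM tool [-0.4212 -0.1653  0.0119] twist 0.004 j [-0.03  0.72 -0.72  1.54  0.56  1.06 -0.72] F [ 0.1 -0.4 -0.2] w 0.276
REM after twist [-0.4219 -0.1634  0.0119]
```

```bash
python3 -m jog '[[-0.042,-0.0163,0,0],[-0.042,-0.0163,0,0],[-0.042,-0.0163,0,0],[-0.042,-0.0163,0,0],[-0.042,-0.0163,0,0],[-0.042,-0.0163,0,0],[-0.042,-0.0163,0,0],[-0.042,-0.0163,0,0]]';python3 -m jog '[[-0.04,-0.016,0,0],[-0.02,-0.008,0,0],[0,0,0,0],[0,0,0,0]]'; python3 rem.py 546 -195.7 60 100
```

```text
clock: 21.2
position: [0.5572, -0.1071, 0.1071]
ee_rot: [2.02, 2.367, 0.041]
force: [0.6, -0.7, -0.0]
width: 0.279
clock: 21.6
position: [0.5384, -0.182, 0.1042]
ee_rot: [2.054, 2.339, 0.035]
force: [0.5, 0.9, 0.2]
width: 0.285
t 21.6 pos [ 0.5384 -0.182   0.1042] toolx deg 97.4 REM tool [-0.0143  0.0042  0.0444] twist -0.045 j [ 0.77  0.58 -0.77  1.84  0.51  0.89 -0.1 ] F [0.5 0.9 0.2] w 0.285
REM after twist [-0.0145  0.0036  0.0444]
```

```bash
python3 -m jog '[[-0.0145,0.004,0,-0.045],[0,0,0.02,0],[0,0,0.02,0],[0,0,0.01,0],[0,0,0,0]]'; python3 rem.py 546 -195.7 16 100
```

```text
clock: 22.1
position: [0.5493, -0.1881, 0.0538]
ee_rot: [1.998, 2.386, 0.041]
force: [0.2, 0.2, 0.5]
width: 0.282
t 22.1 pos [ 0.5493 -0.1881  0.0538] toolx deg 100.1 REM tool [-0.0067 -0.006   0.0376] twist 0.002 j [ 0.74  0.66 -0.73  1.85  0.58  0.81 -0.1 ] F [0.2 0.2 0.5] w 0.282
REM after twist [-0.0068 -0.006   0.0376]
```

```bash
python3 -m jog '[[-0.0065,-0.005,0.005,0],[0,0,0.008,0],[0,0,0.005,0],[0,0,0,0]]'; python3 rem.py 546 -195.7 16 100
```

```text
clock: 22.5
position: [0.5473, -0.1943, 0.036]
ee_rot: [1.996, 2.386, 0.043]
force: [0.3, 0.1, -0.7]
width: 0.283
t 22.5 pos [ 0.5473 -0.1943  0.036 ] toolx deg 100.2 REM tool [-0.001  -0.0023  0.0199] twist 0.003 j [ 0.74  0.68 -0.71  1.86  0.61  0.78 -0.11] F [ 0.3  0.1 -0.7] w 0.283
REM after twist [-0.001  -0.0023  0.0199]
```

```bash
python3 -m jog '[[-0.001,-0.0025,0.006,0],[0,0,0.006,0],[0,0,0.003,0],[0,0,0,0]]'; python3 rem.py 546 -195.7 16 100; python3 -m jog '[[0,-0.001,0.002,0]]'
```

```text
clock: 22.9
position: [0.5457, -0.1961, 0.02]
ee_rot: [1.996, 2.385, 0.043]
force: [-1.2, 0.2, -0.3]
width: 0.284
t 22.9 pos [ 0.5457 -0.1961  0.02  ] toolx deg 100.1 REM tool [0.0003 0.0002 0.004 ] twist 0.002 j [ 0.73  0.7  -0.69  1.88  0.63  0.75 -0.12] F [-1.2  0.2 -0.3] w 0.284
REM after twist [0.0003 0.0002 0.004 ]
clock: 23.0
position: [0.5451, -0.1961, 0.0181]
ee_rot: [1.996, 2.385, 0.043]
force: [0.1, 0.5, 0.2]
width: 0.287
```

```bash
python3 -m jog '[[0,0,0.002,0]]'; python3 -m jog '[[0,0,0.0015,0]]';python3 -m jog '[[0,0,0.001,0]]'
```

```text
clock: 23.1
position: [0.5451, -0.1962, 0.0159]
ee_rot: [1.996, 2.385, 0.043]
force: [-0.1, -0.9, -0.8]
width: 0.283
clock: 23.2
position: [0.5452, -0.1962, 0.0144]
ee_rot: [1.996, 2.385, 0.043]
force: [-0.8, -0.2, -0.5]
width: 0.284
clock: 23.3
position: [0.5453, -0.1962, 0.0136]
ee_rot: [1.996, 2.384, 0.043]
force: [-6.1, 0.2, 17.6]
width: 0.28
```

```bash
python3 -m jog '[[0,0,0,0]]'; python3 -m jog '[[0,0,0,0],[0,0,0,0],[0,0,0,0]]' 0.26; python3 -m jog '[[0,0,-0.006,0],[0,0,-0.01,0],[0,0,-0.02,0],[0,0,-0.04,0],[0,0,-0.04,0],[0,0,-0.04,0],[0,0,0,0]]'; python3 -m jog '[[-0.04,-0.025,0,0],[-0.04,-0.025,0,0],[-0.04,-0.025,0,0],[-0.04,-0.025,0,0],[-0.04,-0.025,0,0],[-0.04,-0.02,0,0],[0,0,0,0],[0,0,0,0]]'
python3 - <<'E'
from h import *
d=get_image("top");rects(d,purple(d),.02);cv2.imwrite('pics/t3.png',d['img'][120:340,190:500,::-1].repeat(2,0).repeat(2,1))
d=get_image("scene");rects(d,purple(d),.024);cv2.imwrite('pics/s3.png',cv2.resize(d['img'][120:300,170:470,::-1],None,fx=2.6,fy=2.6));print(observe()["clock"])
E
```

```text
clock: 23.4
position: [0.5453, -0.1962, 0.0138]
ee_rot: [1.996, 2.384, 0.043]
force: [0.5, 0.4, 0.8]
width: 0.282
clock: 23.7
position: [0.5456, -0.1962, 0.014]
ee_rot: [1.995, 2.384, 0.043]
force: [-0.5, 0.4, 0.3]
width: 0.371
clock: 24.4
position: [0.5384, -0.1948, 0.1789]
ee_rot: [1.993, 2.387, 0.045]
force: [0.4, -0.1, -0.5]
width: 0.371
clock: 25.2
position: [0.4368, -0.465, 0.1792]
ee_rot: [1.982, 2.387, 0.048]
force: [0.7, 0.7, 0.3]
width: 0.368
[227. 289.] c 431.6 243.9 size 76.0 24.7 deg -80.2
[430. 272.] c 463.3 -209.8 size 78.7 25.3 deg -79.8
[421. 235.] c 545.9 -196.5 size 55.9 25.1 deg -80.1
[287. 197.] c 634.4 110.2 size 104.6 24.0 deg 86.2
[413. 198.] c 629.9 -183.1 size 107.7 25.1 deg -79.9
[348. 224.] c 647.6 111.2 size 107.9 37.1 deg 77.3
[230. 190.] c 633.3 -179.4 size 112.0 41.6 deg -80.4
[421. 177.] c 443.5 244.4 size 79.4 39.6 deg -82.1
[239. 166.] c 550.9 -193.3 size 60.1 43.9 deg -80.0
[248. 145.] c 468.0 -206.5 size 81.9 48.2 deg -79.7
25.3
```

View pics/t3.png

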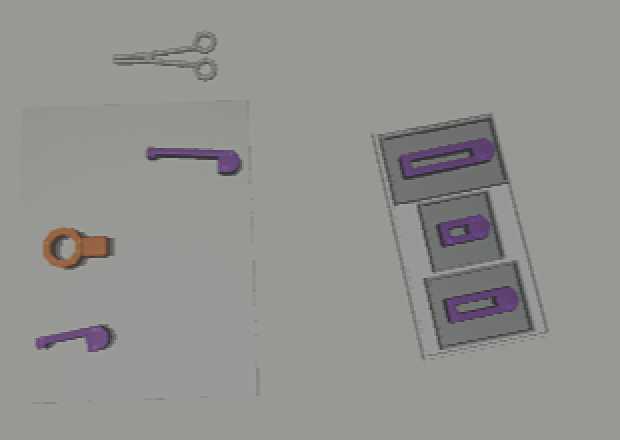

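View pics/s3.png

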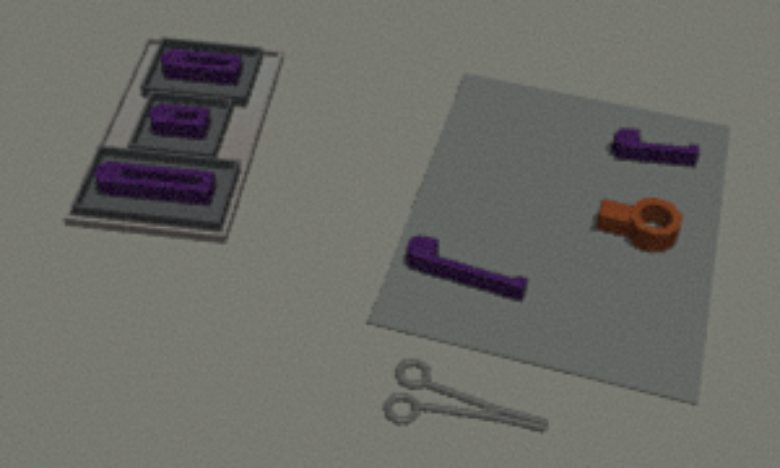

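Both views show the three whole clamps lying flat in their own compartments, with the broken clamps, cap remover and forceps where they were.

```bash
python3 -c "
from cell import ticket;print(ticket.sign_off())"
```

```text
the job is handed in; nothing more can be done
None
```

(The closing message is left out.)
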